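# Sample carrier round the corner track into the reader dock

### The job

Take the sample carrier by its white cap, stand it on the open infeed end of the corner track, and slide it along the deck between the guide rails, round the corner and past the spring roller, until it is fully home against the red-tipped pin and stays there when you let go. Once it is between the rails do not lift it, and never force it: only a light touch on the rails (at most about 10 N) and a push of no more than about 15 N at the roller and stop, so ease off and realign if it binds. Leave the other things alone.

Things in the scene. Friction and masses are not known exactly. Their poses are not given: they have to be found in the camera images.
- carrier: Sample carrier, loose, about 0.25 kg, one rigid piece standing upright on the table: grey round foot (diameter 60, 12 high), amber pot (diameter 34), white ribbed cap to grip (diameter 36, 24 to 48 above the underside). Origin: centre of the underside, z up. Round: yaw does not matter.
- track: Fixed white L-shaped deck, 10 thick; the carrier slides on its top. Origin: underside, at the centre of the quarter-circle corner; z up. Drawn centre line of the channel in this frame (mm): along +x from (-90,-85) to (0,-85), a quarter circle of radius 85 about the origin to (85,0), along +y to the dock (85,62). Two aluminium rails 12 high, channel 63 wide for the 60 foot.
- pin (a joint): Red-tipped brass presence pin at the end of the channel, pushed in along the track's +y by the carrier's foot: 0 = out (no carrier), about 0.007 m when the carrier is held docked by the roller, about 0.010 m at the rigid stop. Weak spring, under 1 N.
- beaker_250: Clear glass beaker, 71 diameter, 90 high, loose bystander; origin at the centre of the underside.
- bottle_white: White bottle with blue cap, 56 diameter, 117 high, loose bystander; origin at the centre of the underside.
- petri_1: Flat dish, 93 diameter, 18 high, with orange content, loose bystander; origin at the centre of the underside.
- infeed (a point): Drawn centre line on the deck top at track (-90,-85) mm: stand the carrier here. The deck is open from track x = -130 to -62; then the rails begin with a mouth that flares 30 degrees outward, ending at x = -20. x, y, z axes as the track's.
- bend (a point): Middle of the corner on the deck top, on the drawn centre line. Rails, roller, pin and stop are one rigid assembly clamped in slotted feet on the deck: it may sit up to 18 mm off the drawing in track x and also in y (never turned), new each time and not measured. Find it by touch or sight; it does not yield. Rails: 10 N at most; in the dock 30 N, all contacts added.
- dock (a point): Drawn place of the docked carrier's centre, on the deck top (true place up to 18 mm off in x and y, as the rails). 19 mm before it an orange spring roller (diameter 16) stands 8 into the channel from the +x side: passing it takes 4 to 10 N along +y, then it eases. 3 mm past the docked place is a rigid stop. Let go there, the carrier may come back those 3 mm against the roller, which holds it.
- rail_feet: Small dark steel clamp block on the deck at the outside of the corner, fixed; it carries the rails, roller, pin and stop (not the deck). Its origin and axes are the track's, so it does not show where the rails sit.
Not all that is in view belongs to the job. What is meant by the carrier is not blue, and is the larger of those in its own colour.

How it is judged (in metres and radians):
On the way, in this order (a step that is already met when the one before it is completed fails the run):
1. the carrier stands on the infeed deck, before the rails (z of carrier in the frame of track between 0.008 and 0.0125 m and x of carrier in the frame of track between -0.14 and -0.045 m and y of carrier in the frame of track between -0.125 and -0.045 m and angle between carrier's own z axis and vertical below 0.1 rad), for 0.1 s.
2. the carrier slides through the corner on the deck (x of carrier in the frame of track above 0.03 m and y of carrier in the frame of track below -0.03 m and z of carrier in the frame of track below 0.015 m), for 0.05 s.
At the end, for the whole second after the job is handed in: The carrier stands upright (within 0.08 rad) and at rest on the deck in the dock, held by the roller with the pin pushed in by more than 4.5 mm, and the fingers have let go (value of joint pin above 0.0045 m and y of carrier in the frame of track above 0.03 m and z of carrier in the frame of track below 0.0125 m and angle between carrier's own z axis and vertical below 0.08 rad and linear speed of carrier below 0.01 m/s and contact force between the fingers and carrier below 0.1 N); the robot touches nothing.
It fails at once if the carrier is pressed against rails, roller and stop with more than 30 N in all (contact force between carrier and rail_feet above 30 N).
It fails at once if the carrier is lifted more than 8 mm off the deck between the rails, or is carried in over them (z of carrier in the frame of track above 0.018 m and ((x of carrier in the frame of track between -0.03 and 0.12 m and y of carrier in the frame of track between -0.115 and -0.05 m) or (x of carrier in the frame of track between 0.045 and 0.12 m and y of carrier in the frame of track between -0.06 and 0.1 m))).
It fails at once if a bystander is moved by more than 2 cm (distance of any of beaker_250, bottle_white, petri_1 from where it was at the start of the episode above 0.02 m).
It fails at once if before the dock, the carrier is pressed against the rails with more than 10 N (contact force between carrier and rail_feet above 10 N and y of carrier in the frame of track below -0.01 m).
It also fails if it takes over 72 s, if anything falls off the work surface, if the arm or the gripper's body presses on something with over 40 N, if the wrist force passes 120 N, or if a joint passes its speed limit or range.

### The arm

A 7-joint arm with a two-finger parallel gripper is mounted at the origin on a cart in front of the work surface, level with it; the furniture and walls round the work are solid. World frame = base frame: x ahead of the robot, y to its left, z up, the work surface at z = 0. Lengths are in m, angles in degrees, forces in N, time in s.
With the tool pointing down it reaches from about 0.4 to 0.75 m from the base axis. Payload 19.5 kg.
Tool frame: the origin (TCP) lies midway between the tips of the shut fingers; the grasp point (between the pads) lies 19 mm behind it; z points along the fingers, y is the line along which they close (so a half turn about z gives the same grasp; the last joint's range is limited). The gripper opens to 85 mm and grips with 20 to 120 N. Pads are 22 mm wide; open, the fingers measure 114 mm over their backs; the gripper's body (76 mm by 85 mm) begins 54 mm behind the grasp point. The pads swing forward as they close: fully open they stand 13 mm farther back than shut.
Start: joints at [72.783, 40.479, -1.581, 85.061, 1.261, 54.483, -4.326], TCP at [0.147, -0.556, 0.231] pointing down, gripper open.
Joint ranges: [-155.06, 155.06], [-18.47, 123.98], [-90, 86.84], [0, 140.48], [-83.41, 263.41], [0, 116], [-161.91, 161.91]. Speed limits (degrees/s): [108.29, 108.29, 147.25, 147.25, 172.46, 172.46, 172.46].

### API

Orientations are given as [roll, pitch, yaw] about the fixed x, y, z axes, in that order (R = Rz(yaw) Ry(pitch) Rx(roll)).
In Python, from plant import bot, inverse_kinematics, eyes, sensors gives the robot as it stands. Calls block until the motion is done:
- bot.reach(position, orientation): joint-space move of the TCP to a pose.
- bot.move_linear(position, orientation=None, speed=0.15): straight line of the TCP; orientation=None keeps the orientation; speed is the mean speed in m/s.
- bot.goto_joints(angles): joint-space move.
- bot.set_gripper(opening, squeeze=None): opening from 0.0 (shut) to 1.0 (fully open); squeeze is the grip in N (None keeps the last); returns when the fingers have stopped.
- bot.sleep(seconds).
- inverse_kinematics(position, orientation): joint angles nearest the present ones, or None.
- eyes.camera(name): name is "side" or "top"; returns a dict with "image" (480x640x3 uint8, blue, green, red), "mtx" (3x3 intrinsics, pixels), "extrinsics" (4x4, takes a point from camera to world coordinates). Camera axes: x right, y down, z forward; pixel columns grow to the right and rows downward; lengths in m; the calibration is good to about 2 mm. A picture is of the moment at which its call begins. There is no depth.
A pose or a line that the arm cannot do raises bot.MotionError and nothing moves.
- bot.job_done(): hands the job in; it is judged then, once.
Readings, each from a call of its own:
- sensors.read_time(): time.
- sensors.read_joint_positions(): joint angles.
- sensors.read_joint_velocities(): joint speeds.
- sensors.read_joint_efforts(): joint torques, N m.
- sensors.read_position(): TCP position.
- sensors.read_tool_rot(): TCP orientation.
- sensors.read_ft_force(): force on the tool from outside, world axes, zero at the start.
- sensors.read_moment(): the same for the moment, N m.
- sensors.read_finger_gap(): opening from 0.0 (shut) to 1.0 (fully open).
- sensors.read_grasp_force(): force on a finger pad.
Only numpy, scipy, OpenCV 4.12 (cv2) and the standard library are available. Lean on these libraries where they do the work, as an engineer would, in place of code of your own. Each camera call takes 0.05 s, during which the arm holds its last target. There are 200 camera calls.

## Working session

There is one attempt and no reset: what is moved stays moved. The work goes in short steps, each a Python script; the robot and the scene stay as the last script left them, time stands still between calls to the robot, and variables do not carry over. Pictures are saved under pics/ and viewed, at most 10 in all, crops included, and the job is handed in when it is done.

```bash
mkdir -p pics; ls; python3 - <<'E'
from plant import bot, eyes, sensors
import cv2, numpy as np
for n in ("side","top"):
    c=eyes.camera(n); cv2.imwrite(f"pics/{n}0.png",c["image"]); print(n,c["mtx"].tolist(),np.round(c["extrinsics"],4).tolist())
print(sensors.read_time(),sensors.read_tool_rot(),sensors.read_ft_force())
E
```

```text
pics
side [[497.6125342935416, 0.0, 313.5044065622206], [0.0, 497.6125342935416, 241.60483366441417], [0.0, 0.0, 1.0]] [[-0.8353, -0.2642, 0.4821, -0.0362], [-0.5494, 0.4314, -0.7156, 0.7998], [-0.0189, -0.8626, -0.5055, 0.6226], [0.0, 0.0, 0.0, 1.0]]
top [[485.08232843464083, 0.0, 318.41142510581454], [0.0, 485.08232843464083, 242.86178506404795], [0.0, 0.0, 1.0]] [[0.009, -0.9881, 0.1536, 0.3354], [-0.9999, -0.0068, 0.0151, -0.0336], [-0.0139, -0.1538, -0.988, 1.3344], [0.0, 0.0, 0.0, 1.0]]
0.1 [-1.79947035e+02  8.01589879e-04  1.48298993e+01] [-0.62736423 -0.03673906 -0.34498265]
```

View pics/side0.png

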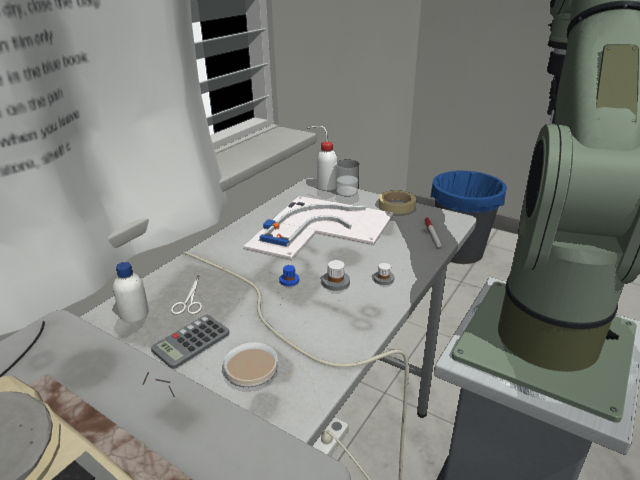

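View pics/top0.png

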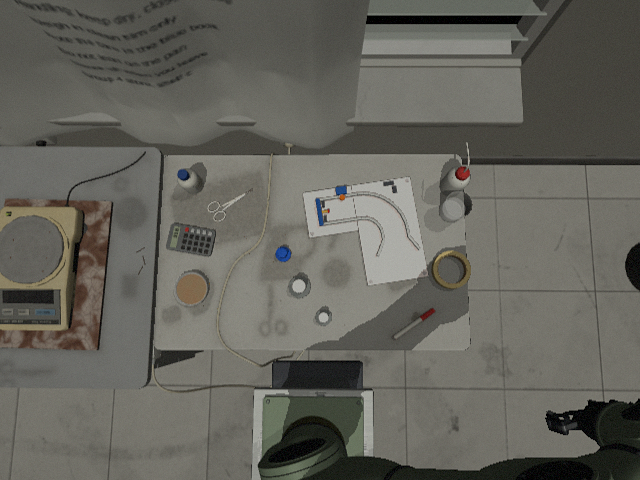

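Candidates (side / top pixels): large white cap (336,272)/(300,286); small white cap (384,273)/(323,317); blue cap (289,275)/(283,254). I choose the large white one. The track's infeed opens at the bottom of the top view, near (395,278). The dock is on the left, near (325,210), so track +x is roughly world +x and track +y is roughly world +y.

```bash
python3 - <<'E'
import cv2,numpy as np
t=cv2.imread("pics/top0.png");s=cv2.imread("pics/side0.png")
cv2.imwrite("pics/cropt.png",cv2.resize(t[165:330,260:450],None,fx=4.0,fy=3.6,interpolation=cv2.INTER_CUBIC)[:600,:760])
cv2.imwrite("pics/crops.png",cv2.resize(s[190:300,235:405],None,fx=4.5,fy=4.5,interpolation=cv2.INTER_CUBIC))
E
```

```text
(no output)
```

View pics/cropt.png

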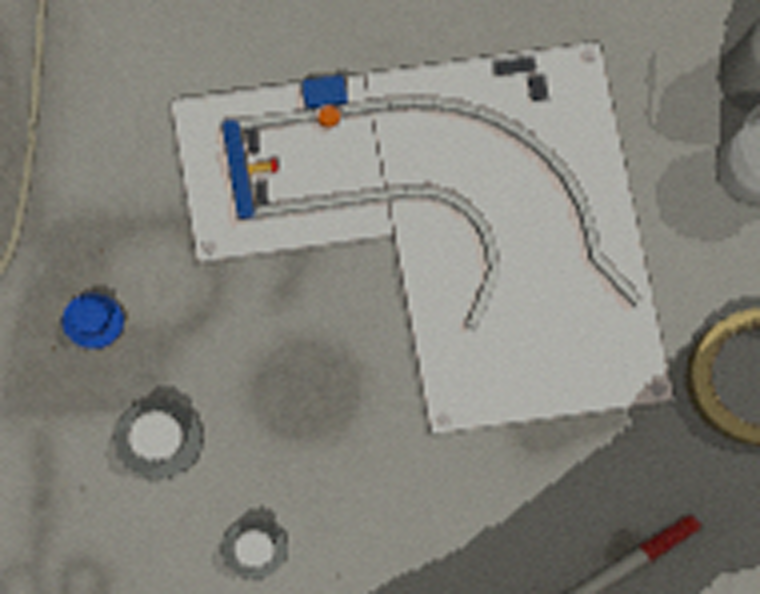

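View pics/crops.png

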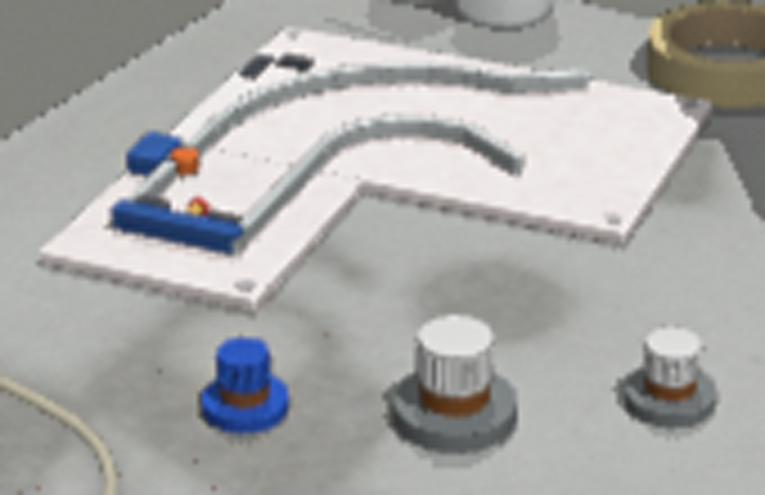

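The close crops confirm the large white-capped carrier: top crop (155,435), side crop (455,365). Rails, blue stop bar, roller and red pin tip are all visible. Next I'll measure them numerically.

```bash
cat > h.py <<'E'
import cv2,numpy as np
K={"side":np.array([[497.6125342935416,0,313.5044065622206],[0,497.6125342935416,241.60483366441417],[0,0,1]]),
"top":np.array([[485.08232843464083,0,318.41142510581454],[0,485.08232843464083,242.86178506404795],[0,0,1]])}
try:
    E=dict(np.load("ext.npz"))
except Exception:
    from plant import eyes
    E={n:eyes.camera(n)["extrinsics"] for n in K}; np.savez("ext.npz",**E)
def rays(n,uv):
    uv=np.atleast_2d(uv).astype(float); d=np.c_[uv,np.ones(len(uv))]@np.linalg.inv(K[n]).T
    return E[n][:3,3],d@E[n][:3,:3].T
def plane(n,uv,z):
    o,d=rays(n,uv); return o+d*((z-o[2])/d[:,2])[:,None]
def tri(a,b):   # side px, top px
    o1,d1=rays("side",a);o2,d2=rays("top",b);d1=d1[0]/np.linalg.norm(d1);d2=d2[0]/np.linalg.norm(d2)
    t=np.linalg.lstsq(np.c_[d1,-d2],o2-o1,rcond=None)[0]; p,q=o1+t[0]*d1,o2+t[1]*d2
    return (p+q)/2,np.linalg.norm(p-q)
def blob(im,mask,near):
    n,l,st,c=cv2.connectedComponentsWithStats(mask.astype(np.uint8)); i=1+np.argmin(np.linalg.norm(c[1:]-near,axis=1)+1000*(st[1:,4]<4)); return c[i],st[i],l==i
E
cat > m.py <<'E'
from h import *
T=cv2.imread("pics/top0.png");S=cv2.imread("pics/side0.png")
hsv=lambda i:cv2.split(cv2.cvtColor(i,cv2.COLOR_BGR2HSV))
Th,Ts,Tv=map(lambda a:a.astype(int),hsv(T));Sh,Ss,Sv=map(lambda a:a.astype(int),hsv(S))
for nm,g in (("big",(336,268,300,286)),("small",(384,268,323,317))):
    # carrier cap top: bright blob in top view
    c,st,_=blob(T,(Tv>175)&(Ts<40),g[2:]);print(nm,"top cap",c,st)
    c2,st2,_=blob(S,(Sv>175)&(Ss<40),g[:2]);print(nm,"side cap",c2,st2)
    print(plane("top",c,.048))
# deck
def deck(n,V,Sa,near):
    _,st,m=blob(None,cv2.morphologyEx(((V>165)&(Sa<45)).astype(np.uint8),cv2.MORPH_CLOSE,np.ones((9,9))),near)
    cs,_=cv2.findContours(m.astype(np.uint8),0,1);c=max(cs,key=cv2.contourArea);P=cv2.approxPolyDP(c,5,True)[:,0]
    print(n,st,P.tolist()); pts=c[:,0].astype(float);L=[]
    k=len(P)
    for i in range(k):
        a,b=P[i].astype(float),P[(i+1)%k].astype(float);u=(b-a)/np.linalg.norm(b-a);r=pts-a;s=r@u;d=abs(r@[-u[1],u[0]])
        q=pts[(s>4)&(s<np.linalg.norm(b-a)-4)&(d<2.5)]
        L.append(cv2.fitLine(q.astype(np.float32),cv2.DIST_HUBER,0,.01,.01).ravel() if len(q)>4 else None)
    out=[]
    for i in range(k):
        l,m2=L[i-1],L[i]
        if l is None or m2 is None: out.append(P[i]);continue
        t=np.linalg.solve(np.c_[l[:2],-m2[:2]],m2[2:]-l[2:])[0];out.append(l[2:]+t*l[:2])
    out=np.array(out);W=plane(n,out,.010);print(np.round(np.c_[out,W[:,:2]],4));return W
deck("top",Tv,Ts,(380,230));deck("side",Sv,Ss,(330,225))
a=blob(T,(Th<16)&(Ts>150)&(Tv>150),(342,197));b=blob(S,(Th*0+Sh<16)&(Ss>150)&(Sv>120),(276,225))
print("roller",a[0],a[1],b[0],b[1],tri(b[0],a[0]))
for (tu,su) in (((318,212),(274,240)),((341,190),(269,223))):
    a=blob(T,(abs(Th-112)<15)&(Ts>120),tu);b=blob(S,(abs(Sh-112)<15)&(Ss>120),su)
    print("blue",a[0],a[1],b[0],b[1],tri(b[0],a[0]))
E
python3 m.py
```

```text
big top cap [293.66666667 283.83333333] [293 282   2   4   6]
big side cap [347.92371932 303.61167125] [ 226  230  191  136 9819]
[[0.42508231 0.0507007  0.048     ]]
small top cap [294. 289.] [293 287   4   5   6]
small side cap [347.92371932 303.61167125] [ 226  230  191  136 9819]
[[0.41143046 0.04958748 0.048     ]]
top [ 303  178  123  107 7968] [[409, 178], [347, 187], [344, 200], [335, 199], [334, 189], [303, 194], [309, 235], [358, 230], [368, 284], [416, 277], [425, 262]]
[[ 4.087400e+02  1.772201e+02  7.301000e-01 -2.660000e-01]
 [ 3.487812e+02  1.869288e+02  7.011000e-01 -9.730000e-02]
 [ 3.440000e+02  2.000000e+02  6.633000e-01 -8.390000e-02]
 [ 3.350000e+02  1.990000e+02  6.660000e-01 -5.870000e-02]
 [ 3.340000e+02  1.890000e+02  6.949000e-01 -5.580000e-02]
 [ 3.031438e+02  1.936896e+02  6.809000e-01  3.080000e-02]
 [ 3.097490e+02  2.361532e+02  5.600000e-01  1.080000e-02]
 [ 3.589880e+02  2.287663e+02  5.817000e-01 -1.255000e-01]
 [ 3.679321e+02  2.840251e+02  4.288000e-01 -1.492000e-01]
 [ 4.151096e+02  2.768686e+02  4.494000e-01 -2.778000e-01]
 [ 4.254319e+02  2.657584e+02  4.800000e-01 -3.066000e-01]]
side [319 151  18  32 321] [[333, 151], [319, 152], [327, 182], [336, 163]]
[[333.     151.       0.8367  -0.6313]
 [319.9542 152.       0.871   -0.5995]
 [327.1222 180.3119   0.7175  -0.4013]
 [336.     163.       0.7685  -0.5386]]
roller [341.88888889 196.72222222] [340 195   5   5  18] [275.82608696 224.95652174] [273 223   6   6  23] (array([ 0.67077108, -0.07787496,  0.01671359]), np.float64(0.000496534320710796))
blue [319.08737864 211.76699029] [316 199   7  27 103] [273.64197531 239.57407407] [260 235  29  11 162] (array([ 0.6280761 , -0.01418639,  0.01773478]), np.float64(0.0013354949231522565))
blue [340.7654321  189.97530864] [336 186  11   9  81] [268.08333333 223.33333333] [264 220  11   9  60] (array([ 0.6911219 , -0.07398566,  0.01728877]), np.float64(0.002144718823563652))
```

```bash
cat > m2.py <<'E'
from h import *
T=cv2.imread("pics/top0.png");S=cv2.imread("pics/side0.png")
Tg=T.min(2).astype(int);Sg=S.min(2).astype(int)
print(Tg[276:297:1,288:312:2]);print(Sg[258:296:2,318:356:3])
yaw=np.radians(9.2);R=np.array([[np.cos(yaw),-np.sin(yaw)],[np.sin(yaw),np.cos(yaw)]])
o=np.array([.4288,-.1492])-R@[-.130,-.004]
tf=lambda p:(np.atleast_2d(p)[:,:2]-o)@R*1000
print("origin",o)
for n,p in dict(A=(.7301,-.2660),B=(.6809,.0308),C=(.56,.0108),D=(.5817,-.1255),roller=(.6708,-.0779),bar=(.6281,-.0142),blk=(.6911,-.074)).items(): print(n,tf(p))
# rails: top-view pixels darker than deck, on plane z=.022
v,u=np.mgrid[170:290,300:430];uv=np.c_[u.ravel(),v.ravel()];P=tf(plane("top",uv,.022));g=Tg[v.ravel(),u.ravel()]
sat=T.max(2).astype(int)[v.ravel(),u.ravel()]-g
print("deck grey",np.median(g[(abs(P[:,0]-85)<15)&(abs(P[:,1]-20)<15)]))
np.savez("r.npz",P=P,g=g,sat=sat)
# across-dock profiles
for y in (10,30,): 
    m=(abs(P[:,1]-y)<8)
    b=np.round(P[m,0]/1.5)*1.5
    print(y,[(x,int(g[m][b==x].mean())) for x in np.unique(b) if 30<x<140])
for y in (85,):
    m=(abs(P[:,0]-85)<6)&(P[:,1]>50);b=np.round(P[m,1]/1.5)*1.5;print([(x,int(g[m][b==x].mean())) for x in np.unique(b) if x<135])
E
python3 m2.py
```

```text
[[105  95 101  78  61  63  60  75  69  81 125 126]
 [102  99 104  79  63  61  66  61  62  80 131 120]
 [100 105  91  95  56  75  56  56  65  69 101 126]
 [107 111  96  75  83 135 120  79  61  64  77 126]
 [114  87  98  66 153 161 162 116  64  61  84 128]
 [118  82  94 143 169 167 169 156  50  59  95 128]
 [116  99 110 167 166 163 164 170 104  60 103  96]
 [111 101 108 168 163 162 165 167 153  60 102  78]
 [105  92 106 170 166 167 168 163 170  62  97  68]
 [ 95  84 133 167 164 165 167 164 166  61  97  82]
 [ 75  80 144 164 168 169 167 168 169  60 101  80]
 [ 93  82 140 167 170 168 167 163 170  70 103  64]
 [105  88 115 170 164 165 165 166 165  97  98  86]
 [108  86  89 170 164 164 169 171 122 101 101  97]
 [110  83  89 162 168 169 169 168  86 102  99 119]
 [111  88  83 128 170 171 171 150  96 101 100 130]
 [113  91  85  94 120 120 111 116  97  99  89 129]
 [112 110  92  86  82  83  75 101  98 100  75 131]
 [108 111  91  88  87  83  99 100 101 102 113 128]
 [108 110 105  85  90  95 101 104 102  78 124 123]
 [119 109 112 102  92 101 104  97 112 113 129 128]]
[[177 176 172 161 150 142 14
[... 5688 characters left out ...]
.0), 41), (np.float64(94.5), 28), (np.float64(96.0), 28), (np.float64(97.5), 29), (np.float64(99.0), 35), (np.float64(100.5), 21), (np.float64(102.0), 81), (np.float64(103.5), 90), (np.float64(105.0), 147), (np.float64(106.5), 149), (np.float64(108.0), 144), (np.float64(109.5), 160), (np.float64(111.0), 167), (np.float64(112.5), 168), (np.float64(114.0), 166), (np.float64(115.5), 167), (np.float64(117.0), 165), (np.float64(118.5), 168), (np.float64(120.0), 167), (np.float64(121.5), 165), (np.float64(123.0), 165), (np.float64(124.5), 165), (np.float64(126.0), 164), (np.float64(127.5), 166), (np.float64(129.0), 167), (np.float64(130.5), 167), (np.float64(132.0), 169), (np.float64(133.5), 171)]
```

```bash
cat > m3.py <<'E'
from h import *
from scipy.optimize import least_squares
T=cv2.imread("pics/top0.png");S=cv2.imread("pics/side0.png")
Tg=T.min(2).astype(int);Sg=S.min(2).astype(int)
for nm,g in (("big",(336,266,299,285)),("small",(384,267,323,317))):
    a=blob(T,Tg>135,g[2:]);b=blob(S,Sg>195,g[:2]);print(nm,a[0],a[1],b[0],b[1],tri(b[0],a[0]))
    print("  diam mm",np.sqrt(a[1][4]*4/np.pi)*1290/485)
d=np.load("r.npz");P,g,sat=d["P"],d["g"],d["sat"]
c=np.array([3.,-15.])
for k in range(3):
    q=P-c;r=np.hypot(*q.T);m=(g<150)&(sat<30)&(q[:,0]>0)&(q[:,1]<0)&(r>40)&(r<135)&((r<65)|(r>108))
    Q=P[m];inn=r[m]<85
    f=least_squares(lambda z:np.hypot(Q[:,0]-z[0],Q[:,1]-z[1])-np.where(inn,z[2],z[3]),[*c,50,120],loss="soft_l1",f_scale=2)
    c=f.x[:2];print(m.sum(),f.x)
R=Tg[183:203:1,330:348];rd=blob(T,(T[...,2].astype(int)-T[...,1]>90)&(T[...,2]>90),(328,210));print("red",rd[0],rd[1],plane("top",rd[0],.018))
E
python3 m3.py
```

```text
big [298.34108527 285.72093023] [292 280  13  13 129] [335.79824561 264.20175439] [328 260  16   9 114] (array([0.42060761, 0.03848043, 0.04636082]), np.float64(0.0007049343109729417))
  diam mm 34.08771468588524
small [323.01408451 317.09859155] [319 313   9   9  71] [384.27868852 265.47540984] [379 263  12   6  61] (array([ 0.33887507, -0.02758897,  0.03446707]), np.float64(0.0005194330789375381))
  diam mm 25.289031965182744
413 [ -0.78811036  -9.60367492  54.96839501 123.74891814]
444 [  1.17515851 -11.5762058   52.2421804  121.14299179]
435 [  0.93357861 -11.20979496  52.63190357 121.55190026]
red [464.2        173.31111111] [460 169   9   8  45] [[ 0.73980246 -0.41953281  0.018     ]]
```

```bash
cat > r.py <<'E'
from plant import bot, inverse_kinematics, eyes, sensors
import numpy as np, cv2
from h import plane, blob
yaw=np.radians(9.2);R=np.array([[np.cos(yaw),-np.sin(yaw)],[np.sin(yaw),np.cos(yaw)]])
o=np.array([ 0.55648819,-0.1244669 ])
W=lambda x,y:o+R@np.array([x,y])/1000
tf=lambda p:(np.asarray(p)[:2]-o)@R*1000
ORI=[180,0,-36]
def F(): f=sensors.read_ft_force(); return np.r_[f[:2]@R,f[2]]
def stat(s=""): print(s,"t%.2f"%sensors.read_time(),"trk",np.round(tf(sensors.read_position()),1),"z%.4f"%sensors.read_position()[2],"F",np.round(F(),2),"gap%.3f grip%.1f"%(sensors.read_finger_gap(),sensors.read_grasp_force()))
def pic(n,name): im=eyes.camera(n)["image"]; cv2.imwrite(f"pics/{name}.png",im); return im
E
python3 - <<'E'
from r import *
for y in (-36,144):
    for p in ((.4206,.0385,.2),(.4206,.0385,.019),(*W(-92,-98),.03),(*W(88,50),.03)): print(y,p,np.round(inverse_kinematics(p,[180,0,y]),0) if inverse_kinematics(p,[180,0,y]) is not None else None)
E
```

```text
-36 (0.4206, 0.0385, 0.2) [ -24.   34.   24.  118.  -24.   33. -109.]
-36 (0.4206, 0.0385, 0.019) [ -8.  54.  -2. 126.  94.   2. 131.]
-36 (np.float64(0.481340010007085), np.float64(-0.23591532324480163), 0.03) [ 17.  56.  11. 103. -25.  23. -80.]
-36 (np.float64(0.6353621219418313), np.float64(-0.061040542229469155), 0.03) [ -7.  63.  23.  81. -31.  42. -98.]
144 (0.4206, 0.0385, 0.2) [  9.  33. -30. 117.  28.  37.  14.]
144 (0.4206, 0.0385, 0.019) [ 26.  76. -77. 125.  85.  72. -43.]
144 (np.float64(0.481340010007085), np.float64(-0.23591532324480163), 0.03) [ 33.  56. -19. 103.  36.  27.  43.]
144 (np.float64(0.6353621219418313), np.float64(-0.061040542229469155), 0.03) [ 16.  63. -30.  80.  37.  47.  28.]
```

```bash
python3 - <<'E'
from r import *
p=(.4206,.0385)
bot.set_gripper(0.75,40)
for y in (144,-36,160,-20,120,15):
    try:
        bot.reach([*p,.12],[180,0,y]); j0=sensors.read_joint_positions()
        bot.move_linear([*p,.021],speed=.08); break
    except bot.MotionError as e: print(y,e); stat()
stat("down"); print(y,np.round(j0,0),np.round(sensors.read_joint_positions(),0),sensors.read_tool_rot())
im=pic("side","g1"); cv2.imwrite("pics/g1c.png",cv2.resize(im[180:330,240:440],None,fx=4,fy=4))
E
```

```text
down t4.30 trk [-107.9  182.5] z0.0213 F [0.28 0.15 0.04] gap0.749 grip0.0
144 [ -1.  41. -15. 123.  30.  20.  14.] [-10.  54.  -0. 126.  36.   0.   9.] [1.79977419e+02 1.88540187e-02 1.43990569e+02]
```

View pics/g1c.png

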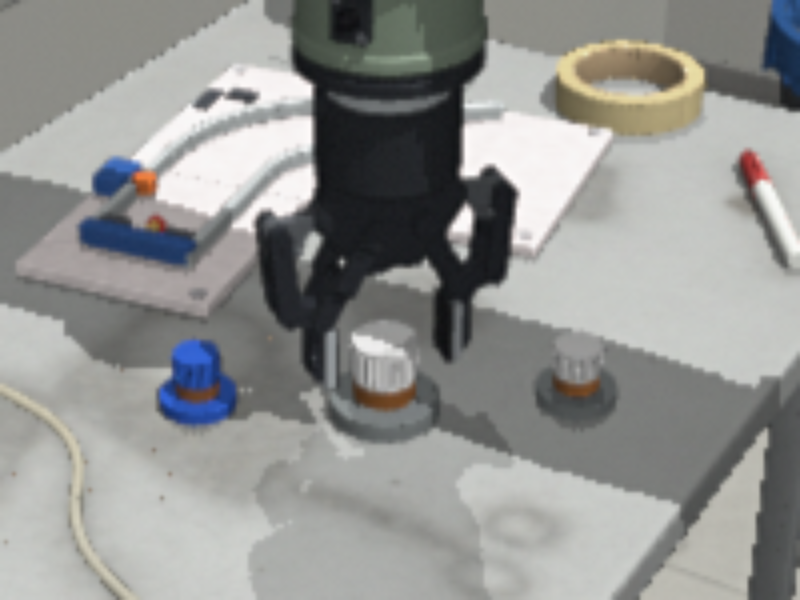

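The fingers straddle the cap of the large carrier (crop 385,350), clear of its foot. I'll grip, lift and place.

```bash
python3 - <<'E'
from r import *
bot.set_gripper(0.2,40); stat("grip")
p=sensors.read_position()
bot.move_linear([p[0],p[1],.09],speed=.12); stat("lift")
bot.move_linear([*W(-92,-98),.09],[180,0,144],speed=.2); stat("over")
bot.move_linear([*W(-92,-98),.038],speed=.12); stat("low")
f0=F(); z=.038
t=sensors.read_time()
while z>.0265 and F()[2]-f0[2]<1.0:
    z-=.001; bot.move_linear([*W(-92,-98),z],speed=.05)
stat("down"); print(z,f0,sensors.read_time()-t,sensors.read_joint_positions().round(0) if hasattr(sensors.read_joint_positions(),'round') else 0)
im=pic("top","g2"); im2=pic("side","g2s")
cv2.imwrite("pics/g2c.png",np.hstack([cv2.resize(im[165:300,290:440],(400,360)),cv2.resize(im2[170:290,230:400],(400,360))]))
E
```

```text
grip t4.72 trk [-107.9  182.6] z0.0214 F [0.01 0.91 9.96] gap0.410 grip38.9
lift t5.44 trk [-108.   182.6] z0.0896 F [ 0.13 -0.04 -2.44] gap0.409 grip40.1
over t7.00 trk [-91.9 -97.1] z0.0900 F [ 0.06 -0.39 -3.05] gap0.404 grip40.1
low t7.58 trk [-91.7 -97.8] z0.0385 F [-0.39  0.23 -1.94] gap0.409 grip40.1
down t9.33 trk [-91.9 -98.1] z0.0314 F [-2.27  0.86  9.03] gap0.413 grip41.0
0.030999999999999993 [-0.38949909  0.22508849 -1.9372476 ] 1.7499999999999991 [ 34.  56. -21. 103.  39.  28.  40.]
```

View pics/g2c.png

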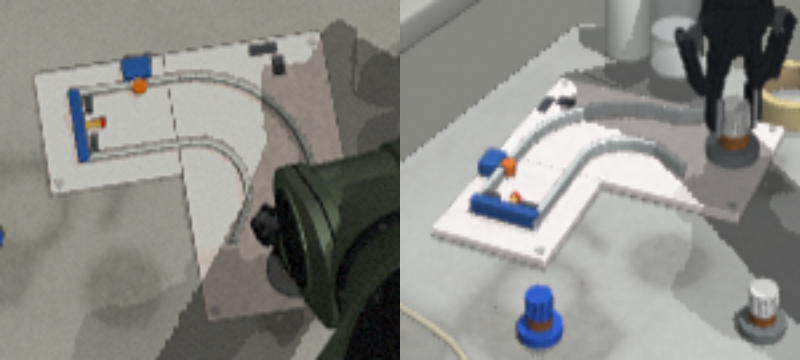

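Carrier stands upright on the infeed deck before the mouth: g2c right half near (733,140), rails clear ahead. Next I'll relieve the vertical preload and check timing and force noise.

```bash
python3 - <<'E'
from r import *
bot.sleep(.1); stat("settled"); print(np.round([F() for _ in range(3)],2))
z=.0314
for z in (.0315,.0318,.032): bot.move_linear([*W(-92,-98.3),z],speed=.05); stat("z%.4f"%z)
for x in (-80,-60,-45,-36): bot.move_linear([*W(x,-98.3),z],speed=.08); stat(x)
E
```

```text
settled t9.53 trk [-91.9 -98.1] z0.0314 F [-2.64  1.6   7.86] gap0.406 grip41.0
[[-2.64  1.6   7.86]
 [-2.64  1.6   7.86]
 [-2.64  1.6   7.86]]
z0.0315 t9.78 trk [-92.  -98.4] z0.0315 F [ 0.15 -0.43  0.7 ] gap0.407 grip40.0
z0.0318 t10.03 trk [-92.  -98.3] z0.0317 F [-0.61 -1.   -1.6 ] gap0.410 grip40.0
z0.0320 t10.28 trk [-92.  -98.3] z0.0320 F [ 0.61 -0.28 -2.95] gap0.405 grip40.0
-80 t10.58 trk [-80.  -98.2] z0.0319 F [ 0.37 -0.53 -3.13] gap0.406 grip40.1
-60 t10.98 trk [-60.6 -98.3] z0.0318 F [-0.61 -0.05 -1.85] gap0.410 grip40.1
-45 t11.32 trk [-45.5 -98.3] z0.0319 F [-0.28  0.05 -1.75] gap0.406 grip40.1
-36 t11.59 trk [-36.3 -98.2] z0.0319 F [ 0.02  0.49 -2.3 ] gap0.408 grip40.1
```

```bash
cat >> r.py <<'E'
def at(x,y,z=.0317,v=.08): bot.move_linear([*W(x,y),z],speed=v); return F()
E
python3 - <<'E'
from r import *
x,y=-36.,-98.3; log=[]
while x<-10:
    f=at(x,y); h=np.hypot(f[0],f[1]); log.append((round(x,1),round(y,2),*np.round(f,1)))
    if h>7: x-=1; y+=.06*f[1]; continue
    if h>1.8: y+=np.sign(f[1])*max(.15,.06*abs(f[1])) if abs(f[1])>.8 else 0; x+=.4 if h>3.5 else .7
    else: x+=2 if x<-26 else 1.2
    if len(log)>45: break
for l in log: print(*l)
stat()
E
```

```text
-36.0 -98.3 -0.4 -0.1 -2.0
-34.0 -98.3 -0.4 -0.2 -2.6
-32.0 -98.3 -0.0 -0.1 -1.6
-30.0 -98.3 0.7 -1.1 -2.5
-28.0 -98.3 -0.0 0.6 -1.9
-26.0 -98.3 -0.1 0.2 -3.8
-24.8 -98.3 -1.0 -0.4 -2.5
-23.6 -98.3 -0.8 -0.4 -1.1
-22.4 -98.3 -0.3 0.5 -2.0
-21.2 -98.3 0.4 0.0 -2.4
-20.0 -98.3 -0.3 0.7 -2.1
-18.8 -98.3 -0.7 0.3 -2.0
-17.6 -98.3 0.1 -0.5 -1.8
-16.4 -98.3 -0.3 0.3 -2.5
-15.2 -98.3 0.1 0.6 -2.1
-14.0 -98.3 0.2 0.1 -1.9
-12.8 -98.3 0.4 0.0 -2.3
-11.6 -98.3 0.1 0.4 -2.0
-10.4 -98.3 0.2 0.7 -2.3
 t16.34 trk [-10.4 -98.3] z0.0317 F [ 0.21  0.73 -2.28] gap0.407 grip40.1
```

```bash
python3 - <<'E'
from r import *
res=[]
for s in (1,-1):
    y=-98.3
    for k in range(9):
        y+=s*.4; f=at(-9,y)
        if -s*f[1]>2: break
    res.append(y); print(s,round(y,2),np.round(f,2)); at(-9,-98.3+(res[0]+98.3-.5 if s>0 else 0)*.0)
print("centre",np.mean(res)); at(-9,np.mean(res)); stat()
E
```

```text
1 -95.9 [-0.79 -2.51 -2.43]
-1 -101.1 [-0.33  4.42 -0.94]
centre -98.5
 t20.34 trk [ -9.1 -98.7] z0.0317 F [-0.3  -0.56 -2.03] gap0.410 grip40.2
```

```bash
cat > arc.py <<'E'
from r import *
import sys
def run(c,s0,s1,step=2.5,tmax=22):
    c=np.array(c,float); s=s0; L=85*np.pi/2; t0=sensors.read_time(); hold=0; i=0
    while s<=s1 and sensors.read_time()-t0<tmax:
        if s<0: q,n=np.array([s,-85.]),np.array([0,-1.])
        elif s<L: a=s/85; n=np.array([np.sin(a),-np.cos(a)]); q=85*n
        else: q,n=np.array([85.,s-L]),np.array([1.,0])
        t=np.array([-n[1],n[0]])
        f=at(*(c+q)); fn=f[:2]@n; ft=f[:2]@t; i+=1
        if i%4==0 or abs(fn)>1.5 or ft<-2: print(round(s,1),np.round(c,2),"fn %.1f ft %.1f fz %.1f"%(fn,ft,f[2]))
        if abs(fn)>1.3: c+=n*fn*.2
        if abs(fn)>6 or ft<-6: s-=1.5; hold+=1
        elif abs(fn)>2.5 or ft<-3: s+=.8
        else: s+=step; hold=0
        if hold>4: print("stuck"); break
    print("end s",s,"c",c); stat(); return c,s
E
python3 -c "
from arc import *
run([2.5,-13.5],-9,70)"
```

```text
-1.5 [  2.5  -13.79] fn -0.1 ft 0.1 fz -1.9
8.5 [  2.5  -13.79] fn 0.6 ft -0.2 fz -3.0
18.5 [  2.5  -13.79] fn -0.4 ft -0.2 fz -2.1
28.5 [  2.5  -13.79] fn 0.5 ft -0.2 fz -2.7
38.5 [  2.5  -13.79] fn -0.5 ft 0.5 fz -1.4
48.5 [  2.5  -13.79] fn -0.7 ft -0.9 fz -3.3
58.5 [  2.5  -13.79] fn 0.0 ft -0.6 fz -2.1
68.5 [  2.5  -13.79] fn -0.4 ft -0.5 fz -2.3
end s 71.0 c [  2.5        -13.78820362]
 t28.34 trk [ 63.9 -72.5] z0.0317 F [-0.65 -0.11 -2.25] gap0.405 grip40.2
```

```bash
python3 -c "
from arc import *
c,s=run([2.5,-13.79],71,145)
res=[]
for d in (1,-1):
    x=c[0]+85
    for k in range(8):
        x+=d*.5; f=at(x,c[1]+s-133.5-2)
        if -d*f[0]>2: break
    res.append(x); print(d,x,np.round(f,2)); at(c[0]+85,c[1]+s-133.5-2)
print('xc',np.mean(res)); stat()
"
```

```text
78.5 [  2.5  -13.79] fn 0.6 ft 0.8 fz -3.3
88.5 [  2.5  -13.79] fn 0.1 ft -0.3 fz -2.8
98.5 [  2.75 -13.92] fn -0.2 ft -0.5 fz -1.8
108.5 [  2.75 -13.92] fn 0.4 ft -0.4 fz -1.9
118.5 [  2.75 -13.92] fn -0.7 ft 0.6 fz -2.3
128.5 [  2.75 -13.92] fn -0.3 ft -0.4 fz -2.2
138.5 [  2.75 -13.92] fn -0.4 ft 0.2 fz -2.2
end s 146.0 c [  2.74669283 -13.92483557]
 t35.84 trk [87.8 -3.7] z0.0317 F [-0.51  0.3  -2.65] gap0.409 grip40.2
1 91.74669282551042 [-4.9  -0.31 -0.  ]
-1 86.24669282551042 [ 4.62  1.12 -2.23]
xc 88.99669282551042
 t39.09 trk [87.5 -3.5] z0.0316 F [-0.53  0.23 -1.18] gap0.407 grip40.2
```

```bash
python3 - <<'E'
from r import *
x,y=88.6,-1.; 
for k in range(60):
    f=at(x,y,.0316); print(round(x,2),round(y,1),np.round(f,1))
    if y>46 and f[1]<-4.5: break
    if np.hypot(f[0],f[1])>14 or y>54: print("hold"); break
    if abs(f[0])>2: x+=np.clip(.12*f[0],-.5,.5)
    y+= (2 if abs(f[1])<4 and y<44 else 1.2) if y<46 else .6
stat()
E
```

```text
88.6 -1.0 [ 0.3 -0.1 -3. ]
88.6 1.0 [ 1.5 -0.4 -2.5]
88.6 3.0 [ 0.1 -0.1 -1.5]
88.6 5.0 [ 0.4  0.1 -2.1]
88.6 7.0 [-0.1 -0.4 -2.5]
88.6 9.0 [ 0.4 -1.  -1.9]
88.6 11.0 [-1.2 -2.2 -1.5]
88.6 13.0 [-1.8 -6.3  0.1]
88.6 14.2 [-3.1 -8.   0.5]
88.22 15.4 [-4.3 -7.4  0.6]
87.72 16.6 [-3.7 -6.6 -0. ]
87.28 17.8 [-2.2 -6.9 -0.2]
87.01 19.0 [-1.2 -8.9  0.2]
87.01 20.2 [-1.4 -7.8  0.2]
87.01 21.4 [-1.4 -8.   0.1]
87.01 22.6 [-1.  -7.8  0. ]
87.01 23.8 [-1.7 -8.4  0.3]
87.01 25.0 [-2.  -7.3 -0.1]
87.01 26.2 [-1.5 -7.8 -0.2]
87.01 27.4 [-2.  -7.1  0.3]
86.77 28.6 [-0.4 -7.6  0.4]
86.77 29.8 [-0.4 -7.8 -0.3]
86.77 31.0 [-1.  -6.9 -0.4]
86.77 32.2 [-0.9 -6.7  0. ]
86.77 33.4 [-0.6 -6.4 -0.5]
86.77 34.6 [-0.  -6.4  0.6]
86.77 35.8 [-1.3 -5.6 -0.5]
86.77 37.0 [-1.6 -5.  -1.2]
86.77 38.2 [-0.1 -5.3 -1.1]
86.77 39.4 [-0.3 -4.9 -0.9]
86.77 40.6 [ 0.2 -4.5 -0.8]
86.77 41.8 [-0.2 -3.9  0.4]
86.77 43.8 [ 0.4 -3.   0.1]
86.77 45.8 [ 0.9 -2.  -0.8]
86.77 47.0 [ 3.1 -0.7 -2.8]
87.14 47.6 [ 0.   1.1 -2. ]
87.14 48.2 [-0.2 -0.4 -1.4]
87.14 48.8 [-0.3 -1.  -2.2]
87.14 49.4 [-1.  -1.5 -2. ]
87.14 50.0 [-0.9 -0.5 -1.6]
87.14 50.6 [-0.4 -1.4 -1.6]
87.14 51.2 [-0.4 -0.4 -3.2]
87.14 51.8 [-0.9 -1.  -3.2]
87.14 52.4 [ 0.4 -0.9 -2.5]
87.14 53.0 [-1.8 -1.4 -2.4]
87.14 53.6 [-0.7 -1.1 -1.9]
87.14 54.2 [-0.5 -0.3 -2. ]
hold
 t50.84 trk [87.1 54.2] z0.0316 F [-0.46 -0.34 -2.  ] gap0.403 grip40.6
```

```bash
python3 - <<'E'
from r import *
im=pic("top","g4"); im2=pic("side","g4s")
cv2.imwrite("pics/g4c.png",np.hstack([cv2.resize(im[165:285,290:420],(390,360)),cv2.resize(im2[190:290,230:345],(410,360))]))
print(sensors.read_moment())
E
```

```text
[-0.26810297  0.1073103   0.0077032 ]
```

View pics/g4c.png

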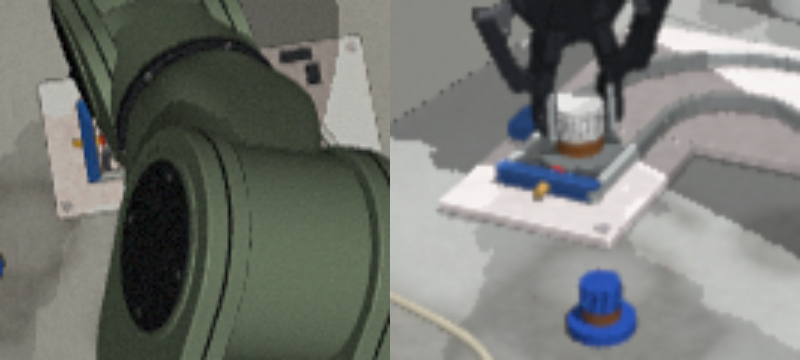

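```bash
python3 - <<'E'
from r import *
S=cv2.imread("pics/g4s.png");g=S.min(2).astype(int)
c,st,_=blob(S,g>190,(283,218));print(c,st)
for z in (.056,.058): print(tf(plane("side",c,z)[0]),tf(plane("side",(283.3,218.6),z)[0]))
hsv=cv2.cvtColor(S,cv2.COLOR_BGR2HSV).astype(int)
m=(hsv[...,0]<12)&(hsv[...,1]>120);m[:,:260]=0;m[:,320:]=0;m[:190]=0;m[290:]=0
n,l,s,cc=cv2.connectedComponentsWithStats(m.astype(np.uint8))
for i in range(1,n): print(cc[i],s[i],tf(plane("side",cc[i],.018)[0]))
S0=cv2.imread("pics/side0.png");h0=cv2.cvtColor(S0,cv2.COLOR_BGR2HSV).astype(int)
m=(h0[...,2]>80)&((h0[...,0]<8)|(h0[...,0]>172))&(h0[...,1]>120);m[:225]=0;m[245:]=0;m[:,:260]=0;m[:,300:]=0
n,l,s,cc=cv2.connectedComponentsWithStats(m.astype(np.uint8))
for i in range(1,n): print("before",cc[i],s[i],tf(plane("side",cc[i],.018)[0]))
E
```

```text
[282.07142857 218.51785714] [277 216  12   6  56]
[85.1788032  56.00095024] [82.17915099 55.25119775]
[83.33484239 59.35818122] [80.34577773 58.61107504]
[277. 236.] [277 236   1   1   1] [89.39027453 79.2405933 ]
[288.8 278.4] [287 278   4   2   5] [-19.54115925 232.09638806]
before [279.4 235.2] [278 234   3   4   5] [85.75590356 73.46217369]
```

```bash
python3 - <<'E'
from r import *
x,y=87.14,54.2
for k in range(12):
    y+=.8; f=at(x,y,.0316); print(round(y,1),np.round(f,1))
    if f[1]<-5: break
    if abs(f[0])>2: x+=np.clip(.12*f[0],-.4,.4)
stat(); S=pic("side","g5s")
hsv=cv2.cvtColor(S,cv2.COLOR_BGR2HSV).astype(int)
cv2.imwrite("pics/g5c.png",cv2.resize(S[195:265,245:325],(685,600),interpolation=cv2.INTER_CUBIC))
E
```

```text
55.0 [-0.8 -3.8 -1.6]
55.8 [-1.3 -7.   0.1]
 t51.44 trk [87.1 54.9] z0.0317 F [-1.33 -6.98  0.07] gap0.409 grip40.7
```

View pics/g5c.png

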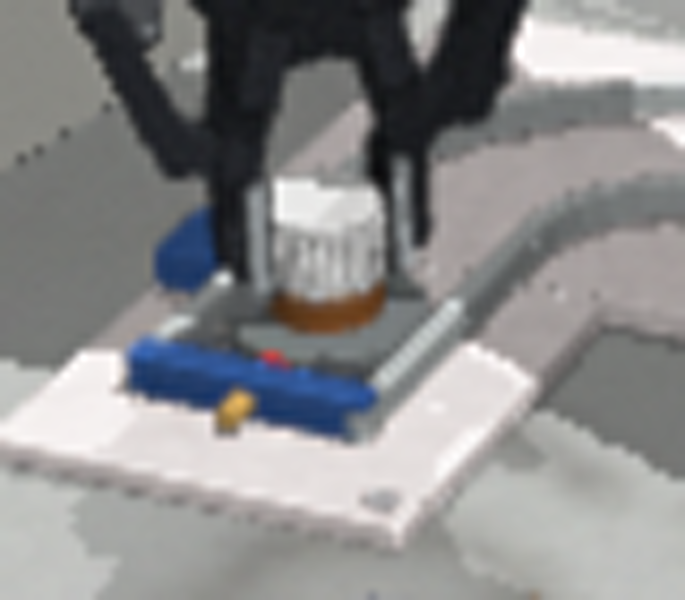

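Carrier is upright with the foot against the stop pads. The pin is pushed through behind the bar (crop 235,410) and the force rose sharply at the stop. Ease off, release, retreat.

```bash
python3 - <<'E'
from r import *
at(87.14,55.2,.0316); stat("ease")
bot.set_gripper(.54); stat("open")
p=sensors.read_position()
bot.move_linear([p[0],p[1],.075],speed=.06); stat("up1")
bot.move_linear([p[0],p[1],.16],speed=.15)
bot.move_linear([*W(-60,-60),.2],speed=.2); stat("clear")
im=pic("top","g6"); im2=pic("side","g6s")
cv2.imwrite("pics/g6c.png",np.hstack([cv2.resize(im[170:260,295:385],(400,400),interpolation=cv2.INTER_CUBIC),cv2.resize(im2[195:275,240:320],(400,400),interpolation=cv2.INTER_CUBIC)]))
a=blob(im,im.min(2)>135,(330,208));b=blob(im2,im2.min(2)>195,(283,218));print(a[0],a[1],b[0],b[1]);P,e=tri(b[0],a[0]) if 0 else __import__('h').tri(b[0],a[0]);print(tf(P),P[2],e)
E
```

```text
ease t51.74 trk [87.1 54.7] z0.0316 F [ 0.01 -5.41 -0.12] gap0.409 grip40.5
open t52.02 trk [87.3 55.8] z0.0317 F [ 0.03  0.5  -1.11] gap0.538 grip0.0
up1 t52.89 trk [87.1 55.7] z0.0747 F [0.35 0.06 0.24] gap0.543 grip0.0
clear t54.72 trk [-59.3 -59.1] z0.1997 F [ 0.66  0.75 -0.46] gap0.537 grip0.0
[330.20970824 202.63702382] [ 272  155  112  129 7849] [292.97953964 219.71867008] [273 208  41  32 391]
[78.15070507 57.21412803] 0.05911831612449775 0.042890376811196645
```

View pics/g6c.png

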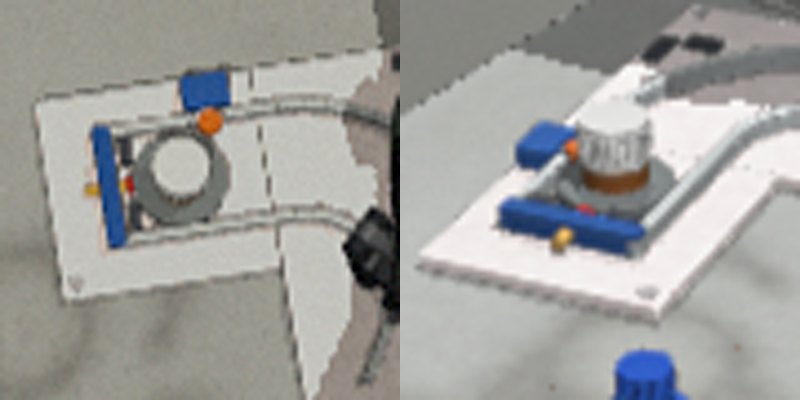

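Picture g6c shows the carrier released and upright. It is past the orange roller (210,122), with its foot at the pads and the red tip pressed in at (130,185). One numeric pin check, then hand in.

```bash
python3 - <<'E'
from r import *
v=[]
for n in ("top0","g6"):
    im=cv2.imread(f"pics/{n}.png").astype(int); w=np.clip(im[...,2]-im[...,1]-60,0,None)*(im[...,1]<75); 
    m=np.zeros_like(w); m[200:216,318:334]=w[200:216,318:334]; yy,xx=np.nonzero(m); v.append(tf(plane("top",(np.average(xx,weights=m[yy,xx]),np.average(yy,weights=m[yy,xx])),.018)[0])); print(n,v[-1],len(xx))
d=v[1][1]-v[0][1]; print("pin travel mm",d,sensors.read_time())
if d>5: print(bot.job_done())
E
```

```text
top0 [87.1236875  72.21715108] 4
g6 [87.5659082  83.74702845] 4
pin travel mm 11.5298773692802 54.8167
the job is handed in; nothing more can be done
None
```

The carrier is in the dock past the spring roller, upright and released, with the pin visibly pushed in. The job was handed in at about 55 s; the call gave no verdict, my camera check read about 11.5 mm of pin travel (coarse, above the 10 mm maximum), and the highest contact force I read was about 9 N.

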